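Third hand for a bracket on a sprung backplate

TASK

Clear the wooden dibber out from in front of the mounting stand by laying it in the wooden tray. Then bring the ribbed bracket over, standing flat on the ledge, and press its flat face square and centred against the stand's sprung plywood backplate with a steady push of about 11 N (the plate about half-way back in its travel, never bottomed), so that I can screw it on. Finish while still holding it pressed like that, and leave everything else where it is.

Things in the scene. Friction and masses are not known exactly. Their poses are not given: they have to be found in the camera images.
- bracket: loose ribbed aluminium bracket, about 0.4 kg, standing on its foot. Origin at the ledge level under the foot, x towards its flat face, z up. Upright face plate 90 mm wide (y), 60 mm high, 8 mm thick, its flat outer face at x = +35 mm. Foot 7 mm thick, from x = -35 to +27 mm, 90 mm wide. Central rib to grip: 14 mm thick (y from -7 to +7 mm), from x = -25 to +27 mm, top at z = 57 mm; open on both sides and above
- bracket_face (a point): centre of the bracket's flat outer face (30 mm above its underside), axes as the bracket's
- jig: fixed mounting stand: dark timber board 240 mm wide and 110 mm high on two rear feet, carrying in front a sprung plywood backplate 160 mm wide (y), 12 mm thick, from 4 to 70 mm above the ledge. Origin on the ledge under the middle of the front face of the backplate at rest; x points into the stand (the pushing direction), y along the plate, z up. The timber board's own front is at x = +45 mm, so the backplate stands clear of it on springs
- backplate (a joint): how far the backplate is pushed back, in m: 0 at rest, 0.022 bottomed. Its springs push back with 1 N per mm (no preload), so 11 N is 0.011; it slides along the stand's x and cannot turn
- dibber: loose wooden dibber lying roughly along the front of the stand's backplate, 80 to 100 mm before it, about 90 g: round shaft 26 mm thick along x from -55 to +30 mm, then a taper to a point at +95 mm; T handle 26 mm thick and 80 mm long (along y) centred on x = -55 mm. Origin at the underside of the shaft, shaft axis 13 mm above it; good to grip about 10 mm from the origin towards the handle
- dibber_mid (a point): point on the dibber's shaft axis, 13 mm above its origin
- tray: fixed open wooden tray, outside 260 mm (x) by 160 mm (y), 28 mm high, walls and floor 6 mm thick. Origin under its centre, z up
- planter: bystander: small glazed green planter, 72 mm across, 66 mm high plus a seedling 20 mm high; origin under its centre
- trowel: bystander: black plastic hand trowel 270 mm long lying along its x, handle 26 mm thick towards -x, blade 76 mm wide towards +x; origin between them on the ledge
- mister: bystander: copper-coloured mister 60 mm across and 170 mm high; origin under its centre
- spoon: bystander: steel spoon 170 mm long, lying along its x between the bracket and the planter
- tin: bystander: steel tin 68 mm across, 50 mm high; origin under its centre

How it is judged:
On the way, in this order (a step that is already met when the one before it is completed fails the run):
1. the dibber lies let go in the tray (x of dibber_mid in the frame of tray between -0.1 and 0.1 m and y of dibber_mid in the frame of tray between -0.06 and 0.06 m and z of dibber_mid in the frame of tray below 0.035 m and contact force between the fingers and dibber below 0.2 N and linear speed of dibber below 0.03 m/s), for 0.2 s.
2. the bracket, standing on the ledge, is pressed flush, centred and steadily against the backplate (contact force between bracket and jig between 6 and 16 N and value of joint backplate between 0.005 and 0.017 m and angle between the x axis of bracket and the x axis of jig, either way round below 0.06 rad and y of bracket_face in the frame of jig between -0.015 and 0.015 m and x of bracket_face in the frame of jig between 0.003 and 0.02 m and height (world z) of bracket below 0.006 m and angle between bracket's own z axis and vertical below 0.06 rad and contact force between any of the fingers, the arm and bracket above 3 N and linear speed of bracket below 0.01 m/s), for 1 s.
At the end, for the whole second after the job is handed in: Bracket flat on the ledge (within 6 mm, 0.06 rad), square to the backplate within 0.06 rad, centred within 15 mm, held still by the robot, pushing with 6 to 16 N (plate 5 to 17 mm back); dibber at rest in the tray, middle within 100 mm along and 60 mm across of its centre, below 35 mm, let go (all of step 1 and all of step 2); the arm keeps its last pose, push and grip.
It fails at once if the backplate is bottomed (pushed back more than 20.5 mm) (value of joint backplate above 0.0205 m).
It fails at once if a bystander is moved more than 30 mm (distance of any of planter, trowel, mister, spoon, tin from where it was at the start of the episode above 0.03 m).
It also fails if it takes over 72 s, if anything falls off the work surface, if the arm or the gripper's body presses on something with over 40 N, if the wrist force passes 120 N, or if a joint passes its speed limit or range.

ROBOT

A 6-joint arm with a two-finger parallel gripper is mounted at the origin on the work surface. World frame = base frame: x ahead of the robot, y to its left, z up, the work surface at z = 0. Lengths are in m, angles in rad, forces in N, time in s.
With the tool pointing down it reaches from about 0.35 to 0.975 m from the base axis. Payload 4.9 kg.
Tool frame: the origin (TCP) lies at the very end of the fingers, on their centre line; the grasp point (between the pads) lies ctrl.grip_point_offset behind it (ctrl.grip_point_offset is the distance from the TCP to the grasp point, in m); z points along the fingers, y is the direction in which the jaws open and shut (so a half turn about z gives the same grasp; the last joint's range is limited). The gripper opens to 85 mm and grips with 20 to 120 N. Pads are 22 mm wide; open, the fingers measure 114 mm over their backs; the gripper's body (76 mm by 85 mm) begins 54 mm behind the grasp point. The pads swing forward as they close: fully open they stand 13 mm farther back than shut.
Start: joints at [1.205, 0.053, 1.613, -0, 1.476, -0.119], TCP at [0.153, 0.606, 0.231] pointing down, gripper open.
Joint ranges: [-3.01, 3.01], [-1.01, 2.22], [0.06, 2.58], [-1.02, 4.17], [0.09, 2.62], [-3.14, 3.14]. Speed limits (rad/s): [2.57, 2.57, 3.14, 3.14, 3.14, 3.14].

INTERFACE

Orientations are given as a rotation vector (axis times angle).
In Python, from station import ctrl gives the robot as it stands. The module is installed in compiled form; this text tells all that it offers.
- The arm moves only by the shell command python3 -m creep 'ROWS' [FORCE]. ROWS is JSON, a list of rows, each a list of 5 numbers: the closure in counts, from 0 (fully open) to 255 (shut), then the shift along the tool's x, y, z in mm, then the turn about the tool's z in rad. A call has 1 to 12 rows; each row is the pose to reach, as a shift and turn from the pose commanded when the call began, along the tool's axes at that moment; what a row does not reach only later rows make up. A row lasts 1/12 s, in which the tool goes at most 41.7 mm and 7.16 degrees, less where a joint would pass 70% of its speed; a pose out of reach is approached as far as the arm can. A call with a gripper value outside its range is refused whole. The fingers move at their own pace and stop on an object; FORCE is the grip in N (left out, the last holds). Time passes only in rows, so rows that repeat a pose let the fingers close. It gives the time, the measured TCP pose, the force and the opening at its end, in the units of the state.
- ctrl.get_obs(): the state, without advancing time (a new reading comes with each control period).
- ctrl.get_image(name): name is "scene" or "top" or "wrist"; returns the picture (400x640x3 uint8, red, green, blue); there is no depth.
- ctrl.calibration(name): a dict with "fx", "fy", "cx", "cy" (pixels), "R" (3x3) and "t" (3): a world point X has camera coordinates R X + t. Camera axes: x right, y down, z forward; pixel columns grow to the right and rows downward; lengths in m; the calibration is good to about 2 mm. The wrist camera is an equidistant fisheye: a pixel r from the principal point sees the ray r / f radians off the axis. A picture is of the moment at which its call begins: read the wrist's pose just before it. calibration takes no time and is no camera call; for the wrist camera it gives the pose at the moment of the call.
- ctrl.finish_job(): hands the job in, once; it reports no verdict.
Trained networks look in the newest picture that a camera, given by its name, has taken for a name from the list of things; names that differ only in an ending like _2 or _b are one class to them, and where a whole thing is asked for, a point or a joint stands for the part that bears it (a point fixed in the world has none). Each returns a list of dicts, best first, with "conf" (0 to 1); they miss things now and then, are a little off and sometimes report something else, mostly with a low value. They report only what shows in the picture. A call takes as long as a camera call.
- ctrl.boxes_of(camera, label): "rect" ([left, top, width, height] in pixels, round what is visible of it).
- ctrl.outline_of(camera, label): "mask" (400x640 bool, what is visible of it) and "rect" ([left, top, width, height] in pixels, round what is visible of it).
The state is a dict: "t": time; "q": joint angles; "dq": joint speeds; "effort": joint torques, N m; "tool_pos": TCP position; "tool_rot": TCP orientation; "contact_force": force on the tool from outside, world axes, zero at the start; "wrist_torque": the same for the moment, N m; "opening": finger opening in m.
Only numpy, scipy, OpenCV 4.12 (cv2) and the standard library are available. Lean on these libraries where they do the work, as an engineer would, in place of code of your own. Each camera call takes 0.05 s, during which the arm holds its last target. There are 200 camera calls.

## Working session

There is one attempt and no reset: what is moved stays moved. The work goes in short steps, Python scripts to look and compute and a shell command to move; the robot and the scene stay as the last step left them, time stands still between calls to the robot, and variables do not carry over. Pictures are saved under pics/ and viewed, about 8 in all and at most 12, crops included, and the job is handed in when it is done.

```bash
mkdir -p pics; cat > h.py <<'E'
import numpy as np, cv2
from scipy.spatial.transform import Rotation as Rn
from station import ctrl
def ray(cam,u,v,c=None):
    c=c or ctrl.calibration(cam); R=np.array(c['R']);t=np.array(c['t'])
    a=(u-c['cx'])/c['fx'];b=(v-c['cy'])/c['fy']
    if cam=='wrist':
        r=np.hypot(a,b)+1e-12; d=np.array([a/r*np.sin(r),b/r*np.sin(r),np.cos(r)])
    else: d=np.array([a,b,1.])
    return -R.T@t, R.T@d
def at(cam,u,v,z,c=None):
    o,d=ray(cam,u,v,c); return (o+d*(z-o[2])/d[2])
def maskxy(cam,m,z,c=None):
    c=c or ctrl.calibration(cam)
    vs,us=np.nonzero(m); k=max(1,len(us)//1500)
    return np.array([at(cam,u,v,z,c)[:2] for u,v in zip(us[::k],vs[::k])])
def tool(p,o=None):
    o=o or ctrl.get_obs()
    return Rn.from_rotvec(o['tool_rot']).inv().apply(np.array(p)-o['tool_pos'])*1000
E
python3 - <<'E'
from h import *
np.set_printoptions(precision=4,suppress=True)
o=ctrl.get_obs();print(o['t'],o['tool_pos'],o['tool_rot'],o['opening'],ctrl.grip_point_offset)
print(Rn.from_rotvec(o['tool_rot']).as_matrix())
for cam in('top','scene'):
    im=ctrl.get_image(cam);cv2.imwrite(f'pics/{cam}0.png',im[...,::-1])
    c=ctrl.calibration(cam);print(cam,-np.array(c['R']).T@c['t'])
    for n in('bracket','jig','dibber','tray','planter','trowel','mister','spoon','tin'):
        r=ctrl.outline_of(cam,n)
        for q in r[:2]:
            p=maskxy(cam,q['mask'],0.013,c); mr=cv2.minAreaRect((p*1000).astype(np.float32))
            print(n,round(q['conf'],2),np.round(q['rect']),'mean',p.mean(0),'rect',np.round(mr[0]),np.round(mr[1]),round(mr[2],1))
E
```

```text
0.0 [0.1525 0.6055 0.2301] [-0.3866 -3.1172  0.0031] 0.08536948922775982 0.0187
[[-0.9697  0.2443 -0.0007]
 [ 0.2443  0.9697 -0.0019]
 [ 0.0002 -0.002  -1.    ]]
top [ 0.3599 -0.0055  0.9947]
bracket 0.63 [244. 222.  42.  34.] mean [0.4496 0.143 ] rect [450. 146.] [80. 98.] 9.0
jig 0.66 [280.  97. 100.  71.] mean [ 0.7075 -0.0246] rect [720. -28.] [166. 259.] 8.6
dibber 0.6 [310. 175.  64.  32.] mean [ 0.5583 -0.0713] rect [567. -52.] [158.  81.] 87.4
tray 0.59 [150. 185.  77. 106.] mean [0.4518 0.3432] rect [455. 344.] [172. 265.] 84.3
tray 0.36 [321. 226.  15.  66.] mean [ 0.4009 -0.0176] rect [389. -13.] [ 48. 168.] 88.7
planter 0.89 [375. 215.  28.  31.] mean [ 0.4568 -0.162 ] rect [ 458. -163.] [73. 73.] 88.6
trowel 0.74 [439. 181.  33. 106.] mean [ 0.4686 -0.3373] rect [ 442. -337.] [ 84. 265.] 89.1
mister 0.86 [417. 118.  37.  44.] mean [ 0.6913 -0.3002] rect [ 693. -302.] [ 63. 125.] 45.9
spoon 0.69 [324. 225.  11.  70.] mean [ 0.4022 -0.0178] rect [389. -13.] [ 48. 168.] 88.6
tin 0.83 [201. 134.  28.  33.] mean [0.68  0.276] rect [680. 276.] [84. 67.] 44.1
scene [0.9416 0.45
[... 387 characters left out ...]
3. 202.  47.  45.] mean [0.4484 0.1432] rect [442. 138.] [ 88. 102.] 3.7
tray 0.94 [403. 226. 143. 127.] mean [0.4558 0.344 ] rect [450. 342.] [167. 280.] 84.3
planter 0.75 [304. 116.  27.  43.] mean [ 0.4352 -0.1733] rect [ 433. -178.] [127.  71.] 48.6
trowel 0.66 [229.  75.  86.  60.] mean [ 0.4721 -0.3355] rect [ 442. -334.] [ 92. 279.] 88.4
trowel 0.62 [383. 202.  46.  46.] mean [0.4489 0.1432] rect [441. 138.] [ 90. 103.] 6.9
mister 0.82 [198. 116.  30.  58.] mean [ 0.648  -0.3349] rect [ 648. -338.] [191.  70.] 62.2
spoon 0.64 [346. 142.  52.  47.] mean [ 0.4002 -0.0181] rect [387. -23.] [171.  52.] 8.3
tin 0.66 [360. 311.  27.  40.] mean [0.6714 0.2707] rect [670. 270.] [78. 68.] 47.2
```

View pics/top0.png

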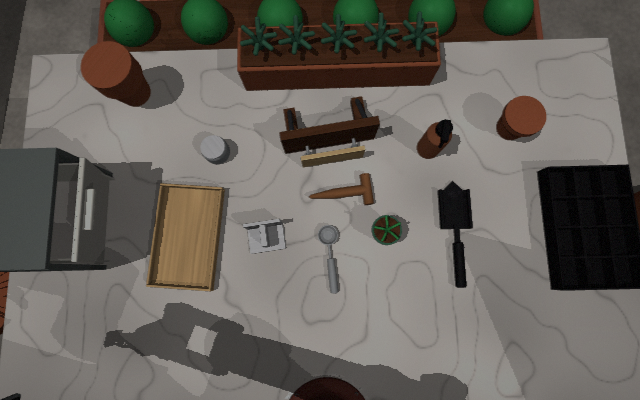

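View pics/scene0.png

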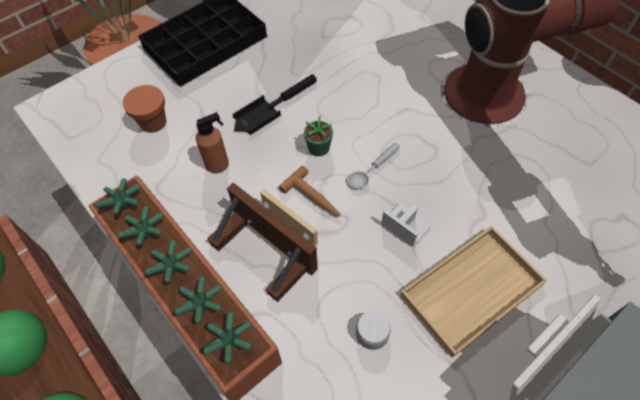

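Dibber lies at around (370,190)→(308,196) in the top view, with its handle to the right. The stand is behind it, yawed about +8°. The bracket at (265,236) has its plate on the far side, towards the stand. The tray is at left, (187,237). I'll move in for a wrist look that covers dibber, bracket and stand.

```bash
python3 -m creep '[[0,-30,-31,-5,0],[0,-60,-62,-10,0],[0,-90,-93,-15,0],[0,-120,-124,-20,0],[0,-150,-155,-25,0],[0,-180,-186,-30,0],[0,-210,-217,-35,0],[0,-240,-248,-40,0],[0,-270,-279,-45,0],[0,-300,-310,-50,0],[0,-320,-335,-50,0]]'
python3 -m creep '[[0,-14,-14,-2,0.11],[0,-27,-28,-4,0.22],[0,-41,-43,-6,0.33],[0,-55,-57,-8,0.44],[0,-69,-72,-10,0.55],[0,-82,-86,-12,0.66],[0,-96,-100,-14,0.77],[0,-110,-114,-16,0.88],[0,-123,-129,-18,0.99],[0,-137,-143,-20,1.1],[0,-137,-143,-20,1.22],[0,-137,-143,-20,1.22]]'
python3 - <<'E'
from h import *
np.set_printoptions(precision=4,suppress=True)
o=ctrl.get_obs();print(o['t'],o['tool_pos']);print(Rn.from_rotvec(o['tool_rot']).as_matrix())
c=ctrl.calibration('wrist');print(-np.array(c['R']).T@c['t'],c['R'])
im=ctrl.get_image('wrist');cv2.imwrite('pics/w1.png',im[...,::-1])
for n,z in(('bracket',.03),('dibber',.013),('jig',.07)):
    for q in ctrl.outline_of('wrist',n)[:2]:
        p=maskxy('wrist',q['mask'],z,c); mr=cv2.minAreaRect((p*1000).astype(np.float32))
        print(n,round(q['conf'],2),np.round(q['rect']),'mean',p.mean(0),'rect',np.round(mr[0]),np.round(mr[1]),round(mr[2],1))
E
```

```text
t: 1.92
tool_pos: [0.3786, 0.2084, 0.2822]
tool_rot: [0.386, 3.115, 0.002]
contact_force: [0.4, 0.5, -0.1]
opening: 0.0855
t: 2.92
tool_pos: [0.4759, 0.037, 0.3011]
tool_rot: [-2.107, -2.33, 0.0]
contact_force: [-0.2, -0.0, -0.1]
opening: 0.0852
2.9167 [0.4759 0.037  0.3011]
[[-0.1001  0.995  -0.    ]
 [ 0.995   0.1001  0.    ]
 [ 0.     -0.     -1.    ]]
[0.4682 0.1134 0.4437] [[ 0.9949  0.1008 -0.001 ]
 [ 0.0964 -0.9489  0.3005]
 [ 0.0293 -0.2991 -0.9538]]
bracket 0.73 [276.  43.  52.  74.] mean [0.4477 0.1418] rect [447. 145.] [69. 95.] 7.2
dibber 0.7 [271.  42.  55.  70.] mean [0.447  0.1426] rect [446. 147.] [71. 99.] 7.5
dibber 0.57 [336. 170.  48.  98.] mean [ 0.5568 -0.0702] rect [555. -50.] [ 81. 162.] 7.8
jig 0.82 [412. 134. 100. 164.] mean [ 0.6793 -0.0041] rect [689. -23.] [149. 252.] 8.4
```

View pics/w1.png

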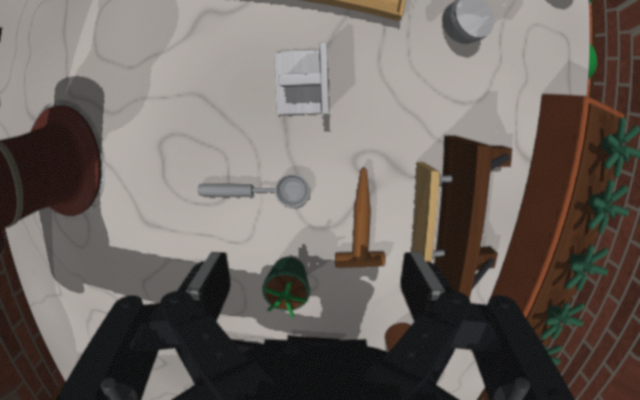

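The wrist view shows the dibber from its tip at (363,167) to the handle at (361,259). The backplate's top front edge runs (421,163)→(414,262). The bracket's plate is at x≈325, y 43–115, with the rib at y≈79.

```bash
python3 - <<'E'
from h import *
np.set_printoptions(precision=4,suppress=True)
for n,u,v,z in(('tip',363.5,168,.013),('handle',360.5,259.5,.02),('shaft',362,230,.02),('bp top front L',420.5,163,.07),('bp R',413.5,262,.07),('bpback L',439,166,.07),('bpbackR',434,264,.07),('br plate top out L',327,43,.06),('R',329,115,.06),('rib near',281,79,.057),('ribfar',318,79,.057)):
    print(n,at('wrist',u,v,z))
im=cv2.imread('pics/w1.png'); a=cv2.resize(im[30:290,260:530],None,fx=2.2,fy=2.2,interpolation=cv2.INTER_CUBIC); cv2.imwrite('pics/w1c.png',a)
E
```

```text
tip [0.5455 0.0321 0.013 ]
handle [ 0.5627 -0.1105  0.02  ]
shaft [ 0.5566 -0.0604  0.02  ]
bp top front L [0.6081 0.0587 0.07  ]
bp R [ 0.6294 -0.0823  0.07  ]
bpback L [0.6347 0.0583 0.07  ]
bpbackR [ 0.6627 -0.0838  0.07  ]
br plate top out L [0.4731 0.1918 0.06  ]
R [0.4854 0.1024 0.06  ]
rib near [0.422  0.1413 0.057 ]
ribfar [0.4672 0.1456 0.057 ]
```

View pics/w1c.png

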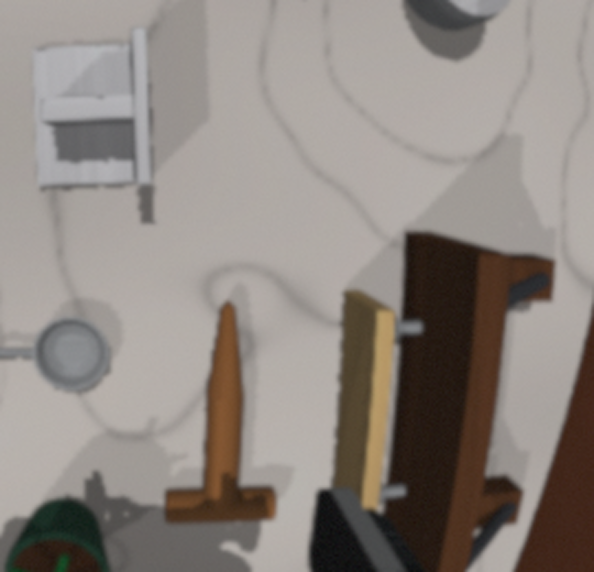

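```bash
python3 -m creep '[[80,-30,17,0,-0.02],[80,-60,35,0,-0.02],[80,-90,53,0,-0.02],[80,-117,70,10,-0.02],[80,-117,70,45,-0.02],[80,-117,70,80,-0.02],[80,-117,70,115,-0.02],[80,-117,70,150,-0.02],[80,-117,70,185,-0.02],[80,-117,70,220,-0.02],[80,-117,70,240,-0.02],[80,-117,70,240,-0.02]]'
python3 - <<'E'
from h import *
c=ctrl.calibration('wrist')
im=ctrl.get_image('wrist');cv2.imwrite('pics/w2.png',im[...,::-1]); o=ctrl.get_obs()
print(o['tool_pos'],o['opening'])
for q in ctrl.outline_of('wrist','dibber')[:2]:
    p=maskxy('wrist',q['mask'],.013,c); mr=cv2.minAreaRect((p*1000).astype(np.float32))
    print(round(q['conf'],2),np.round(q['rect']),p.mean(0),mr)
np.save('pics/w2R.npy',c['R']);np.save('pics/w2t.npy',c['t'])
E
```

```text
t: 4.12
tool_pos: [0.5528, -0.0694, 0.0549]
tool_rot: [-2.07, -2.35, 0.008]
contact_force: [-0.7, 0.8, -0.3]
opening: 0.0584
[ 0.55499783 -0.0700265   0.05816242] 0.05825118879329418
0.77 [263.  62. 112. 244.] [ 0.55600748 -0.06606459] ((539.0733642578125, -58.84466552734375), (80.54839324951172, 169.3634033203125), 19.358814239501953)
```

View pics/w2.png

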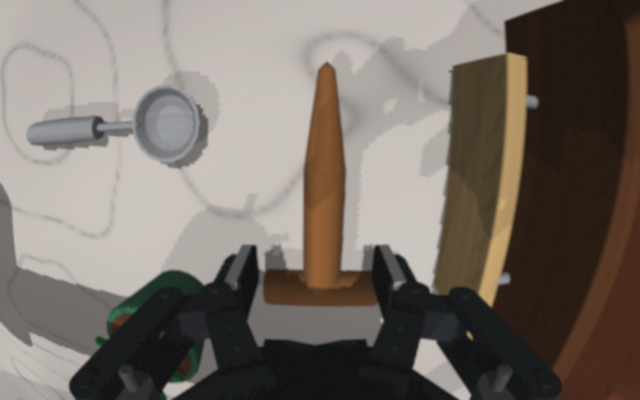

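Shaft is centred between the fingers (x≈323), with the handle edge at v≈270. The plate's top front edge runs (507,58)→(483,300). I'll check the along-shaft distance and the stand pose from this.

```bash
python3 - <<'E'
from h import *
np.set_printoptions(precision=4,suppress=True)
for n,u,v,z in(('tip',326,64,.013),('handle edge',321,270,.02),('shaft',325,170,.013),('shaftnear',322,255,.013),('bp L top',507,55,.07),('bp mid',502,180,.07),('bp low',483,298,.07),('bot L',452,68,.004),('bot mid',447,180,.004),('bot R',438,272,.004)):
    print(n,at('wrist',u,v,z))
o=ctrl.get_obs();print(o['t'],o['tool_pos'],Rn.from_rotvec(o['tool_rot']).as_matrix()[:,1])
E
```

```text
tip [0.5506 0.0307 0.013 ]
handle edge [ 0.565  -0.1024  0.02  ]
shaft [ 0.5586 -0.0348  0.013 ]
shaftnear [ 0.5648 -0.0944  0.013 ]
bp L top [0.6352 0.0471 0.07  ]
bp mid [ 0.6452 -0.0147  0.07  ]
bp low [ 0.6591 -0.0851  0.07  ]
bot L [0.6348 0.0457 0.004 ]
bot mid [ 0.6458 -0.0317  0.004 ]
bot R [ 0.6594 -0.1053  0.004 ]
4.2167 [ 0.557  -0.0706  0.0608] [ 0.9921  0.1254 -0.0011]
```

```bash
python3 -m creep '[[80,-2,5,20,0.01],[80,-2,5,40,0.01],[80,-2,5,56,0.01],[80,-2,5,59,0.01],[80,-2,5,59,0.01],[200,-2,5,59,0.01],[200,-2,5,59,0.01],[200,-2,5,59,0.01],[200,-2,5,59,0.01],[200,-2,5,59,0.01],[200,-2,5,59,0.01]]' 40
python3 -m creep '[[255,0,0,0,0],[255,0,0,0,0],[255,0,0,-10,0],[255,0,0,-30,0],[255,0,0,-60,0],[255,0,0,-90,0],[255,0,0,-120,0],[255,0,0,-120,0]]'
```

```text
t: 5.13
tool_pos: [0.5641, -0.073, 0.0043]
tool_rot: [2.089, 2.342, 0.002]
contact_force: [-2.3, 0.9, 7.4]
opening: 0.0247
t: 5.8
tool_pos: [0.567, -0.0737, 0.1306]
tool_rot: [2.083, 2.336, 0.01]
contact_force: [0.5, -0.1, 0.6]
opening: 0.0247
```

```bash
python3 -m creep '[[255,20,-2,0,-0.05],[255,55,-5,0,-0.15],[255,92,-9,0,-0.27],[255,130,-13,0,-0.39],[255,168,-16,0,-0.51],[255,206,-20,0,-0.63],[255,244,-24,0,-0.75],[255,282,-27,0,-0.87],[255,320,-31,0,-0.99],[255,358,-35,0,-1.11],[255,395,-38,0,-1.23],[255,420,-40,0,-1.34]]' 60
python3 -m creep '[[255,0,0,0,-0.02],[255,0,0,0,-0.02],[255,0,0,0,-0.02]]'
python3 - <<'E'
from h import *
np.set_printoptions(precision=4,suppress=True)
o=ctrl.get_obs();print(o['tool_pos'],Rn.from_rotvec(o['tool_rot']).as_matrix()[:,1])
for cam in('wrist','top'):
  c=ctrl.calibration(cam)
  im=ctrl.get_image(cam);cv2.imwrite(f'pics/{cam}3.png',im[...,::-1])
  for n,z in(('tray',.028),('dibber',.12)):
    for q in ctrl.outline_of(cam,n)[:1]:
      p=maskxy(cam,q['mask'],z,c); print(cam,n,q['conf'],cv2.minAreaRect((p*1000).astype(np.float32)))
E
```

```text
t: 6.8
tool_pos: [0.4736, 0.343, 0.122]
tool_rot: [-0.171, -3.137, -0.001]
contact_force: [0.1, -0.1, -1.3]
opening: 0.024
t: 7.05
tool_pos: [0.4748, 0.3396, 0.1217]
tool_rot: [-0.154, -3.137, 0.001]
contact_force: [0.1, -0.7, -0.4]
opening: 0.0237
[0.4748 0.3396 0.1217] [ 0.0978  0.9952 -0.0008]
wrist tray 0.97 ((442.2111511230469, 344.3871154785156), (158.50843811035156, 239.19168090820312), 84.78333282470703)
wrist dibber 0.55 ((451.9530334472656, 337.45306396484375), (39.77375411987305, 172.74586486816406), 87.92510223388672)
top tray 0.75 ((451.78692626953125, 338.59368896484375), (166.3772430419922, 261.36761474609375), 84.78996276855469)
top dibber 0.71 ((484.0332336425781, 324.8551940917969), (124.19998168945312, 76.1411361694336), 12.377802848815918)
```

View pics/wrist3.png

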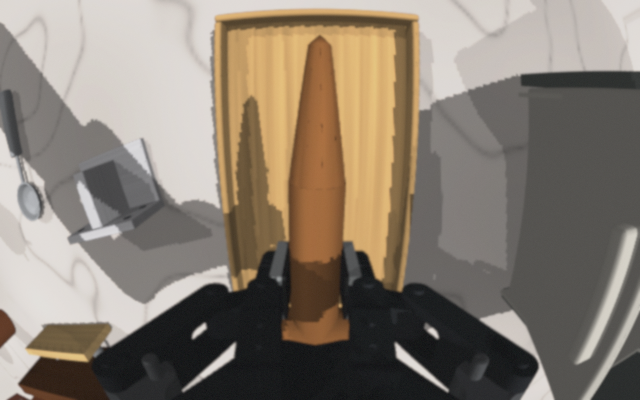

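Dibber is held over the tray, aligned with it (tip (320,40), inside the walls). Lowering and releasing.

```bash
python3 -m creep '[[255,0,0,25,0],[255,0,0,55,0],[255,0,0,85,0],[255,0,0,103,0],[255,0,0,110,0],[255,0,0,110,0],[255,0,0,110,0],[90,0,0,110,0],[90,0,0,110,0],[90,0,0,110,0],[90,0,0,110,0]]'
python3 -m creep '[[90,0,0,-10,0],[90,0,0,-40,0],[90,0,0,-80,0],[90,0,0,-120,0],[90,0,0,-160,0],[90,0,0,-200,0],[90,0,0,-200,0],[90,0,0,-200,0]]'
python3 - <<'E'
from h import *
np.set_printoptions(precision=4,suppress=True)
o=ctrl.get_obs();print(o['tool_pos'],Rn.from_rotvec(o['tool_rot']).as_matrix()[:,1])
for cam in('wrist',):
  c=ctrl.calibration(cam)
  im=ctrl.get_image(cam);cv2.imwrite(f'pics/{cam}4.png',im[...,::-1])
  for n,z in(('tray',.028),('dibber',.019),('bracket',.03)):
    for q in ctrl.outline_of(cam,n)[:1]:
      p=maskxy(cam,q['mask'],z,c); print(cam,n,q['conf'],q['rect'],cv2.minAreaRect((p*1000).astype(np.float32)))
E
```

```text
t: 8.27
tool_pos: [0.4754, 0.3403, 0.0125]
tool_rot: [0.152, 3.137, 0.001]
contact_force: [0.1, 0.4, 0.4]
opening: 0.055
t: 8.93
tool_pos: [0.4769, 0.3413, 0.2174]
tool_rot: [0.151, 3.13, 0.007]
contact_force: [-0.3, -1.4, -0.4]
opening: 0.0552
[0.4769 0.3413 0.2174] [0.0965 0.9953 0.0049]
wrist tray 0.78 [238.5, 32.1, 149.5, 225.6] ((451.718994140625, 343.4046325683594), (159.22756958007812, 258.5882873535156), 84.78254699707031)
wrist dibber 0.81 [276.6, 76.8, 69.6, 142.1] ((451.512451171875, 344.4779052734375), (80.34050750732422, 161.21731567382812), 81.98721313476562)
wrist bracket 0.6 [118.6, 127.3, 75.4, 83.8] ((449.1041564941406, 137.6788330078125), (75.25828552246094, 127.45067596435547), 7.7168073654174805)
```

View pics/wrist4.png

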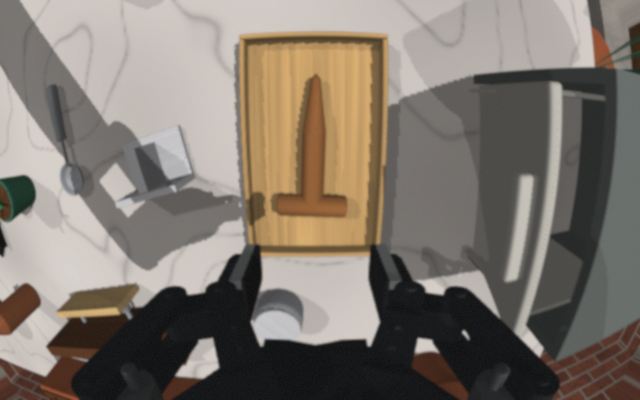

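Dibber lies flat in the tray (about (312,150)), clear of the walls. Now to the bracket.

```bash
python3 -m creep '[[80,1,-25,8,-0.03],[80,3,-58,18,-0.08],[80,5,-92,28,-0.13],[80,7,-126,38,-0.18],[80,9,-160,48,-0.22],[80,10,-188,58,-0.237],[80,10,-199,60,-0.237],[80,10,-199,60,-0.237],[80,10,-199,60,-0.237]]'
python3 - <<'E'
from h import *
np.set_printoptions(precision=4,suppress=True)
o=ctrl.get_obs();print(o['t'],o['tool_pos'],Rn.from_rotvec(o['tool_rot']).as_matrix()[:,1])
c=ctrl.calibration('wrist');im=ctrl.get_image('wrist')
cv2.imwrite('pics/w5.png',im[...,::-1])
import pickle;pickle.dump(c,open('pics/c5.pkl','wb'))
for q in ctrl.outline_of('wrist','bracket')[:1]: print(q['conf'],q['rect'])
E
```

```text
t: 9.88
tool_pos: [0.4456, 0.1431, 0.1513]
tool_rot: [0.218, -3.133, -0.001]
contact_force: [0.3, -0.0, -0.3]
opening: 0.0587
9.8833 [0.4456 0.1431 0.1513] [-0.1382  0.9904  0.0007]
0.58 [262.4, 148.2, 105.8, 95.1]
```

View pics/w5.png

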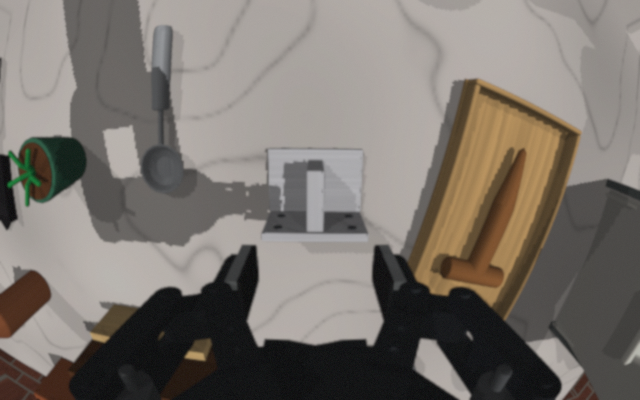

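Bracket is square to the tool: plate edge (262,240)–(368,240), rib top at x≈315 from y≈163 to 232, midway between the fingers.

```bash
python3 - <<'E'
from h import *
import pickle
np.set_printoptions(precision=4,suppress=True)
c=pickle.load(open('pics/c5.pkl','rb'));o=ctrl.get_obs()
for n,u,v,z in(('plate outL',262,240,.06),('plate outR',368,240,.06),('foot back L',268,149,.007),('foot back R',361,149,.007),('rib back',315,164,.057),('rib front',315,232,.057)):
    p=at('wrist',u,v,z,c);print(n,p,tool(p,o))
E
```

```text
plate outL [0.4847 0.1038 0.06  ] [-32.3984 -45.3076  92.2856]
plate outR [0.4723 0.192  0.06  ] [-32.5463  43.7726  92.335 ]
foot back L [0.4166 0.0946 0.007 ] [ 36.2852 -44.8258 145.2599]
foot back R [0.4045 0.1811 0.007 ] [ 36.137   42.5301 145.3083]
rib back [0.4154 0.139  0.057 ] [31.2732 -0.6812 95.2862]
rib front [0.4722 0.147  0.057 ] [-26.1195  -0.7631  95.3079]
```

```bash
python3 -m creep '[[80,-1,-1,30,0],[80,-1,-1,65,0],[80,-1,-1,100,0],[80,-1,-1,125,0],[80,-1,-1,134,0],[80,-1,-1,134,0],[80,-1,-1,134,0],[255,-1,-1,134,0],[255,-1,-1,134,0],[255,-1,-1,134,0],[255,-1,-1,134,0],[255,-1,-1,134,0]]' 100
python3 -m creep '[[255,0,0,0,0],[255,0,0,0,0],[255,0,0,0,0],[255,0,0,-10,0],[255,0,0,-25,0],[255,0,0,-40,0],[255,0,0,-40,0],[255,0,0,-40,0]]'
python3 - <<'E'
import cv2
a=cv2.imread('pics/top0.png')[90:175,270:400];b=cv2.imread('pics/scene0.png')[175:310,200:330]
a=cv2.resize(a,None,fx=6,fy=6,interpolation=cv2.INTER_CUBIC);cv2.imwrite('pics/tc.png',a)
E
```

```text
t: 10.98
tool_pos: [0.4483, 0.1426, 0.0198]
tool_rot: [-0.22, 3.131, 0.001]
contact_force: [-2.2, 2.1, 6.7]
opening: 0.0128
t: 11.65
tool_pos: [0.4471, 0.1421, 0.0584]
tool_rot: [-0.22, 3.133, 0.0]
contact_force: [0.0, -0.3, -3.9]
opening: 0.0131
```

View pics/tc.png

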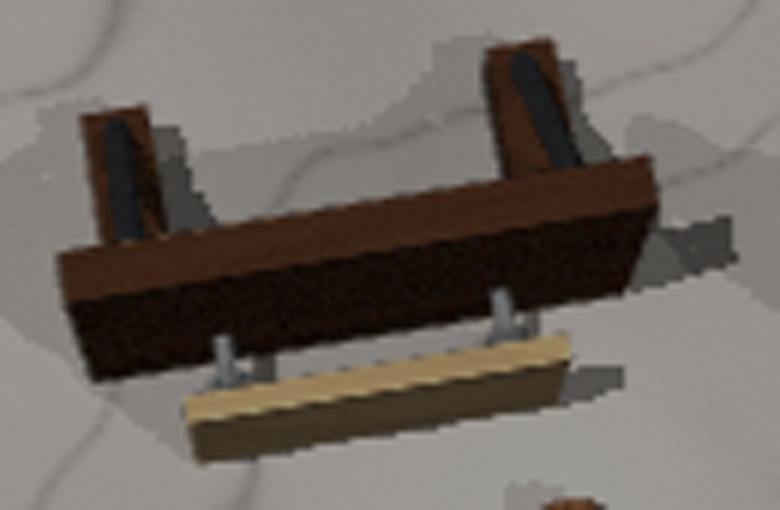

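Bracket gripped (opening 13 mm, −3.9 N weight). In the crop the plate's front corners are (190,423), (569,360) at the top and (200,463), (558,402) at the bottom. The board's front top corners are (67,302) and (658,204). I'll fit the stand pose to these.

```bash
cat > jig.py <<'E'
from h import *
from scipy.optimize import least_squares
np.set_printoptions(precision=4,suppress=True)
c=ctrl.calibration('top')
L=[]
for u,v,P in((190,423,(0,.08,.07)),(569,360,(0,-.08,.07)),(200,463,(0,.08,.004)),(558,402,(0,-.08,.004)),(67,302,(.045,.12,.11)),(658,204,(.045,-.12,.11))):
    L.append((at('top',(u+.5)/6+269.5,(v+.5)/6+89.5,P[2],c),P))
cw=dict(ctrl.calibration('wrist'))
R=np.array([[.9949,.1008,-.001],[.0964,-.9489,.3005],[.0293,-.2991,-.9538]]);cw['R']=R;cw['t']=-R@[.4682,.1134,.4437]
for u,v,P in((374,305,(0,.08,.07)),(345,292,(0,.08,.004))):
    L.append((at('wrist',(u+.5)/2.2+259.5,(v+.5)/2.2+29.5,P[2],cw),P))
def f(s):
    co,si=np.cos(s[2]),np.sin(s[2])
    return np.concatenate([[s[0]+co*P[0]-si*P[1]-w[0],s[1]+si*P[0]+co*P[1]-w[1]] for w,P in L])
if __name__=='__main__':
    r=least_squares(f,[.65,-.03,.15]);print(r.x,r.fun.reshape(-1,2)*1000)
    r2=least_squares(lambda s:f(s)[:12],[.65,-.03,.15]);print(r2.x)
    o=ctrl.get_obs();x=r.x;M=Rn.from_rotvec(o['tool_rot']).as_matrix()
    yaw=np.arctan2(-M[0,1],M[1,1]);print('tool',o['tool_pos'],'tool yaw',yaw)
    d=np.array([np.cos(x[2]),np.sin(x[2])]);n=np.array([-d[1],d[0]])
    rel=np.array(o['tool_pos'])[:2]-x[:2];print('tcp in jig',rel@d,rel@n)
    g=x[:2]+d*(-.035-.030+.003);print('approach tcp (gap 30)',g,'tool shift',tool([*g,o['tool_pos'][2]],o),'turn',yaw-x[2])
E
python3 jig.py
```

```text
[ 0.6383 -0.0321  0.1469] [[-0.4984  1.505 ]
 [ 0.5524 -1.3925]
 [-1.4318  1.9406]
 [-1.2184  0.4564]
 [-0.9009  2.1415]
 [ 0.4303 -1.0748]
 [ 3.685  -4.149 ]
 [-0.6182  0.5727]]
[ 0.6388 -0.0326  0.1444]
tool [0.4471 0.1421 0.0584] tool yaw 0.14014078043173364
tcp in jig -0.16362438048240036 0.20032147959801822
approach tcp (gap 30) [ 0.577  -0.0411] tool shift [-102.9815 -199.6272    0.1431] turn -0.006786890012625585
```

```bash
python3 -m creep '[[255,-8,-16,0,0],[255,-23,-44,0,0],[255,-40,-77,0,0],[255,-57,-110,0,0],[255,-74,-143,0,0],[255,-90,-174,0,0],[255,-100,-194,0,0],[255,-103,-200,0,-0.004],[255,-103,-200,0,-0.004],[255,-103,-200,0,-0.004],[255,-103,-200,0,-0.004]]'
python3 -m creep '[[255,0,0,15,0],[255,0,0,28,0],[255,0,0,36,0],[255,0,0,38,0],[255,0,0,38,0],[255,0,0,38,0],[255,0,0,38,0]]'
python3 - <<'E'
from h import *
c=ctrl.calibration('wrist')
im=ctrl.get_image('wrist');im2=ctrl.get_image('scene')
a=np.hstack([cv2.resize(im[100:400,100:540],(440,300)),cv2.resize(im2[170:310,200:360],(343,300))])
cv2.imwrite('pics/v6.png',a[...,::-1])
o=ctrl.get_obs();print(o['t'],o['tool_pos'],o['contact_force'],o['wrist_torque'])
E
python3 jig.py | tail -4
```

```text
t: 12.57
tool_pos: [0.5753, -0.0402, 0.0566]
tool_rot: [0.227, -3.131, -0.002]
contact_force: [-0.0, 1.8, -4.6]
opening: 0.0134
t: 13.15
tool_pos: [0.5764, -0.0407, 0.0198]
tool_rot: [0.227, -3.132, -0.001]
contact_force: [-1.5, 1.5, 0.7]
opening: 0.0132
13.25 [ 0.57671968 -0.04098421  0.01988421] [-1.6079102   1.12741049  0.24484746] [ 0.48312965  0.41773801 -0.0307021 ]
[ 0.6388 -0.0326  0.1444]
tool [ 0.5767 -0.041   0.0199] tool yaw 0.14433802035868157
tcp in jig -0.06225201312394027 0.00019707151188797745
approach tcp (gap 30) [ 0.577  -0.0411] tool shift [-0.2525 -0.1964 -0.0002] turn -0.0025896500856776583
```

View pics/v6.png

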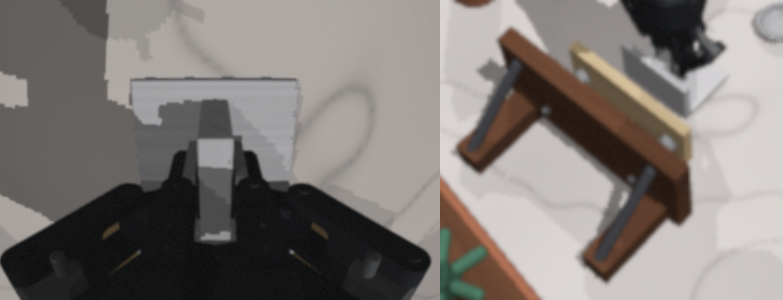

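Bracket is on the ledge (weight taken up), centred and square in front of the plate by both views, with about a 30 mm gap. Advancing to find contact.

```bash
f(){ python3 - <<'E'
from h import *
o=ctrl.get_obs();F=np.array(o['contact_force']);d=np.array([.9896,.144,0]);print('x_jig_face',(np.array(o['tool_pos'])-[.6385,-.0325,0])@d*1000+32,'Fpush',-F@d,F.round(1))
E
}
python3 -m creep '[[255,-6,0,0,0],[255,-13,0,0,0],[255,-19,0,0,0],[255,-23,0,0,0],[255,-24,0,0,0],[255,-24,0,0,0],[255,-24,0,0,0]]' >/dev/null; f
python3 -m creep '[[255,-1,0,0,0],[255,-2,0,0,0],[255,-3,0,0,0],[255,-4,0,0,0],[255,-4,0,0,0],[255,-4,0,0,0],[255,-4,0,0,0]]'>/dev/null; f
python3 -m creep '[[255,-1,0,0,0],[255,-2,0,0,0],[255,-3,0,0,0],[255,-4,0,0,0],[255,-4,0,0,0],[255,-4,0,0,0],[255,-4,0,0,0]]'>/dev/null; f
python3 -m creep '[[255,-1,0,0,0],[255,-2,0,0,0],[255,-3,0,0,0],[255,-4,0,0,0],[255,-4,0,0,0],[255,-4,0,0,0],[255,-4,0,0,0]]'; f
```

```text
x_jig_face -5.502902219633079 Fpush -0.8974131352423963 [ 0.9  0.2 -1.7]
x_jig_face -2.298543741179685 Fpush 2.9966341634373355 [-3.1  0.3  0.5]
x_jig_face 1.429559934851234 Fpush 5.421943807283761 [-5.4 -0.4  2. ]
t: 15.58
tool_pos: [0.6115, -0.0363, 0.0199]
tool_rot: [0.226, -3.131, -0.0]
contact_force: [-8.0, 0.1, 5.3]
opening: 0.0128
x_jig_face 4.775257200761683 Fpush 7.857091213794045 [-8.   0.1  5.3]
```

```bash
python3 -m creep '[[255,-1,0,0,0],[255,-2,0,0,0],[255,-3,0,0,0],[255,-3,0,0,0],[255,-3,0,0,0],[255,-3,0,0,0],[255,-3,0,0,0],[255,-3,0,0,0]]'
python3 - <<'E'
from h import *
Fs=[];
for cam in('top','scene'):
    im=ctrl.get_image(cam);cv2.imwrite(f'pics/{cam}7.png',im[...,::-1]);o=ctrl.get_obs();Fs.append(o['contact_force'])
d=np.array([.9896,.144,0]);F=np.mean(Fs,0);print('x_face',(np.array(o['tool_pos'])-[.6385,-.0325,0])@d*1000+32,'F',Fs,-F@d,o['wrist_torque'])
a=cv2.imread('pics/top0.png')[130:172,290:375];b=cv2.imread('pics/top7.png')[130:172,290:375]
s=cv2.imread('pics/scene0.png')[180:250,240:330];s2=cv2.imread('pics/scene7.png')[180:250,240:330]
r=lambda i:cv2.resize(i,(390,int(390*i.shape[0]/i.shape[1])),interpolation=cv2.INTER_CUBIC)
cv2.imwrite('pics/v7.png',np.vstack([np.hstack([r(a),r(b)]),np.hstack([r(s),r(s2)])]))
E
```

```text
t: 16.25
tool_pos: [0.6139, -0.0359, 0.0198]
tool_rot: [0.226, -3.129, -0.0]
contact_force: [-11.0, -0.3, 5.2]
opening: 0.013
x_face 7.1560503099480535 F [array([-10.48465784,   0.07177213,   5.24457428]), array([-10.71927031,  -0.12291872,   5.92264951])] 10.495386205029513 [0.09146381 1.64872441 0.05637066]
```

View pics/v7.png

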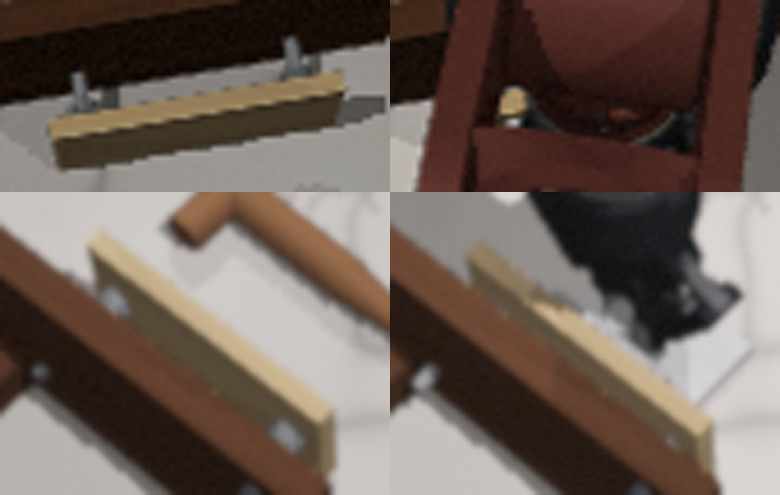

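Scene crops (bottom) show the plate pushed back: its near-end corner went from (330,408) to (322,425), with the bracket flush against it. I'll quantify that with the calibration.

```bash
python3 - <<'E'
from h import *
c=ctrl.calibration('scene');R=np.array(c['R']);t=np.array(c['t'])
def proj(P):
    x,y,yw=.6385,-.0325,.145;co,si=np.cos(yw),np.sin(yw)
    X=R@[x+co*P[0]-si*P[1],y+si*P[0]+co*P[1],P[2]]+t;return np.array([c['fx']*X[0]/X[2]+c['cx'],c['fy']*X[1]/X[2]+c['cy']])
e=lambda n:cv2.resize(cv2.imread(n)[170:300,230:340],None,fx=8,fy=8,interpolation=cv2.INTER_CUBIC)
a,b=e('pics/scene0.png'),e('pics/scene7.png')
for P in((.012,.075,.07),(.012,.07,.05),(.006,.08,.07)):
    p=proj(P);g=(proj((P[0]+.01,*P[1:]))-p)/10
    u,v=((p-[230,170]+.5)*8).astype(int)
    for h in(28,40):
        T=a[v-h:v+h,u-h:u+h];best=[]
        for mm in np.arange(0,22,.5):
            q=(np.array([u,v])+g*8*mm).round().astype(int);W=b[q[1]-h:q[1]+h,q[0]-h:q[0]+h]
            if W.shape==T.shape: best.append((cv2.matchTemplate(W,T,cv2.TM_CCOEFF_NORMED)[0,0],mm))
        print(p.round(1),'px/mm',g.round(3),sorted(best)[-3:])
E
```

```text
[310.9 232. ] px/mm [-0.315  0.322] [(np.float32(0.9850155), np.float64(9.0)), (np.float32(0.9889708), np.float64(8.0)), (np.float32(0.99239653), np.float64(8.5))]
[310.9 232. ] px/mm [-0.315  0.322] [(np.float32(0.93954146), np.float64(9.0)), (np.float32(0.9467919), np.float64(8.0)), (np.float32(0.9476837), np.float64(8.5))]
[309.5 235. ] px/mm [-0.311  0.318] [(np.float32(0.45223624), np.float64(8.5)), (np.float32(0.48142818), np.float64(7.5)), (np.float32(0.48219085), np.float64(8.0))]
[309.5 235. ] px/mm [-0.311  0.318] [(np.float32(0.6699132), np.float64(9.0)), (np.float32(0.67481196), np.float64(8.0)), (np.float32(0.676005), np.float64(8.5))]
[314.6 231.4] px/mm [-0.314  0.322] [(np.float32(0.9715871), np.float64(9.5)), (np.float32(0.9741251), np.float64(8.5)), (np.float32(0.97722715), np.float64(9.0))]
[314.6 231.4] px/mm [-0.314  0.322] [(np.float32(0.9749664), np.float64(8.0)), (np.float32(0.97520274), np.float64(9.0)), (np.float32(0.97670615), np.float64(8.5))]
```

Plate is about 8.5 mm back, with force 10.5 N including ~2 N ledge friction. Adding 2.5 mm and holding.

```bash
python3 -m creep '[[255,-1,0,0,0],[255,-2,0,0,0],[255,-2.5,0,0,0],[255,-2.5,0,0,0],[255,-2.5,0,0,0],[255,-2.5,0,0,0]]'
python3 -m creep '[[255,0,0,0,0],[255,0,0,0,0],[255,0,0,0,0],[255,0,0,0,0],[255,0,0,0,0],[255,0,0,0,0],[255,0,0,0,0],[255,0,0,0,0],[255,0,0,0,0],[255,0,0,0,0],[255,0,0,0,0],[255,0,0,0,0]]'
python3 -m creep '[[255,0,0,0,0],[255,0,0,0,0],[255,0,0,0,0],[255,0,0,0,0],[255,0,0,0,0],[255,0,0,0,0]]'
python3 - <<'E'
from h import *
cv2.imwrite('pics/scene8.png',ctrl.get_image('scene')[...,::-1]);c=ctrl.calibration('scene');o=ctrl.get_obs()
q=ctrl.outline_of('scene','dibber')[0];print(q['conf'],maskxy('scene',q['mask'],.019,c).mean(0))
e=lambda n:cv2.resize(cv2.imread(n)[170:300,230:340],None,fx=8,fy=8,interpolation=cv2.INTER_CUBIC)
a,b=e('pics/scene0.png'),e('pics/scene8.png');u,v=int((314.6-229.5)*8),int((231.4-169.5)*8)
print(sorted((float(cv2.matchTemplate(b[y-28:y+28,x-28:x+28],a[v-28:v+28,u-28:u+28],cv2.TM_CCOEFF_NORMED)[0,0]),m) for m in np.arange(0,20,.5) for x,y in [(int(u-.314*8*m),int(v+.322*8*m))])[-3:])
d=np.array([.9896,.144,0]);r=np.array(o['tool_pos'])-[.6385,-.0325,0];M=Rn.from_rotvec(o['tool_rot']).as_matrix()
print('xface',r@d*1000+32,'y',r@[-.144,.9896,0]*1000,'F',-np.array(o['contact_force'])@d,'yaw',np.arctan2(-M[0,1],M[1,1]),'toolz',M[:,2])
s=cv2.imread('pics/scene8.png')[150:290,220:420];cv2.imwrite('pics/v8.png',cv2.resize(s,None,fx=4,fy=4,interpolation=cv2.INTER_CUBIC))
E
```

```text
t: 16.85
tool_pos: [0.6158, -0.0356, 0.0199]
tool_rot: [0.226, -3.128, -0.0]
contact_force: [-12.8, -1.5, 8.1]
opening: 0.0129
t: 17.85
tool_pos: [0.6158, -0.0357, 0.0199]
tool_rot: [0.226, -3.128, -0.0]
contact_force: [-12.5, -1.8, 7.2]
opening: 0.0129
t: 18.35
tool_pos: [0.6158, -0.0356, 0.0199]
tool_rot: [0.226, -3.128, -0.0]
contact_force: [-12.9, -1.6, 6.6]
opening: 0.0128
0.67 [ 0.69973234 -0.03406051]
[(0.9719913601875305, np.float64(10.0)), (0.9768092036247253, np.float64(11.0)), (0.9776304960250854, np.float64(10.5))]
xface 9.059034688729628 y 0.1693340707898809 F 13.45471897905042 yaw 0.1443526356598961 toolz [-5.84059728e-03 -1.62389828e-04 -9.99982930e-01]
```

View pics/v8.png

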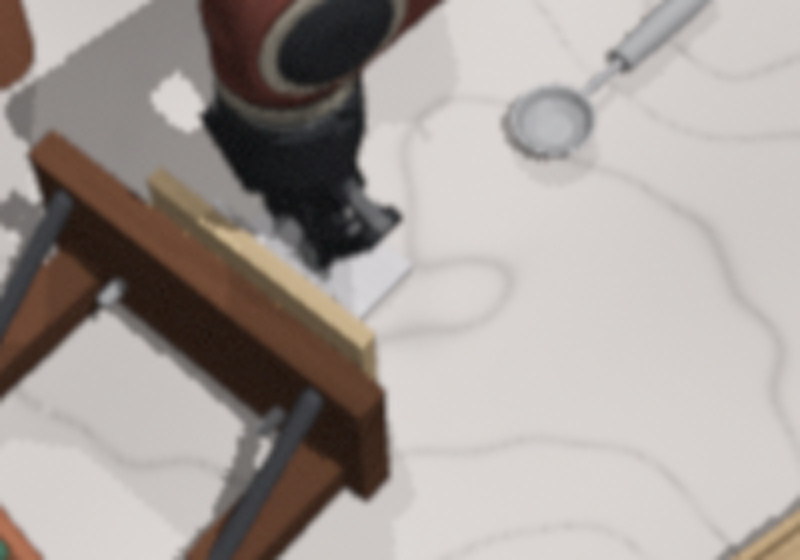

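Plate is 10.5 mm back and steady, bracket flush and centred. The "dibber" detection at (0.70,−0.03) is clearly the stand, so a false hit. Handing in.

```bash
python3 -c "
from station import ctrl
print(ctrl.finish_job())"
```

```text
the job is handed in; nothing more can be done
None
```

I laid the dibber in the tray, then brought the bracket over and pressed it against the stand's backplate. I handed the job in at about 18 s with the arm still gripping and pushing.

**Final checks on the bracket:**

| Check | Result |
|---|---|
| Backplate travel | about 10.5 mm back, from the scene image |
| Push at the wrist | 12.5–13.5 N over 1.5 s, with the tool not moving |
| Centring | within 1 mm |
| Squareness | within about 0.003 rad |
| Tilt of the gripper from vertical | about 0.006 rad |

Centring and squareness come from the tool pose against my fit of the stand. I did not measure the bracket again on its own.

**Disagreements:**
- **Push force:** the wrist reads 2–3 N more than the spring force for that travel. I put this down to the foot rubbing on the ledge, so the push on the plate is about 10.5 N.
- **Face position:** the tool pose put the bracket face about 1.5 mm less far in than the image showed, which is within calibration error.
- **Dibber:** in the last picture the network marked the stand as the dibber, so that check failed. My evidence that it lies flat in the tray and let go is the wrist view just after release. The tray was not touched after that.

I did not measure the bystanders again, but nothing in the motions came near them.

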